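Open the shoemaker's cement jar

ROBOT

A 7-joint arm with a two-finger parallel gripper is mounted at the origin on the work surface. World frame = base frame: x ahead of the robot, y to its left, z up, the work surface at z = 0. Lengths are in m, angles in rad, forces in N, time in s.
With the tool pointing down it reaches from about 0.35 to 0.9 m from the base axis. Payload 19.9 kg.
Tool frame: the origin (TCP) lies between the finger pads; the fingertips stand 25 mm ahead of it and the grasp point (between the pads) lies 6 mm ahead of it (env.tips_ahead is the distance from the TCP to the fingertips, in m); z points along the fingers, y is the line along which they close (so a half turn about z gives the same grasp; the last joint's range is limited). The gripper opens to 94 mm and grips with 3 to 60 N. Pads are 16 mm wide; open, the fingers measure 119 mm over their backs; the gripper's body (75 mm by 177 mm) begins 78 mm behind the grasp point.
Start: joints at [-1.244, 0.417, -0.01, 1.614, 0.005, 1.111, -0.053], TCP at [0.225, 0.583, 0.23] pointing down, gripper open.
Joint ranges: [-2.81, 2.81], [-0.39, 2.02], [-1.27, 1.25], [0.06, 2.57], [-1.19, 4.33], [0.19, 2], [-2.82, 2.82]. Speed limits (rad/s): [1.89, 1.89, 2.39, 2.39, 3.01, 3.01, 3.01].

INTERFACE

Orientations are given as a unit quaternion [w, x, y, z].
In Python, from cell import env, get_image, camera_model, ticket gives the robot as it stands. The module is installed in compiled form; this text tells all that it offers.
- The arm moves only by the tool move_arm, never from a script. Its argument "increments" is text: rows parted by semicolons, each of 5 numbers parted by spaces: the shift along the tool's x, y, z in cm, then the turn about the tool's z in rad, then the opening, from 0 (shut) to 1 (fully open). A call has 1 to 8 rows; each row shifts and turns the commanded pose from where the row before left it, along the tool's axes as they then stand; what a row does not reach is not made up. A row lasts 1/10 s, in which the tool goes at most 50 mm and 8.59 degrees, less where a joint would pass 70% of its speed; a pose out of reach is approached as far as the arm can. A call with a gripper value outside its range is refused whole. The fingers move at their own pace and stop on an object; "squeeze" is the grip in N (left out, the last holds). Time passes only in rows, so rows that do not move let the fingers close. It gives the time, the measured TCP pose, the force, the opening and the grip force at its end, in the units of the state.
- env.sense(): the state, without advancing time (a new reading comes with each control period).
- get_image(name): name is "side" or "top"; returns the picture (420x560x3 uint8, blue, green, red); there is no depth.
- camera_model(name): a dict with "fx", "fy", "cx", "cy" (pixels), "R" (3x3) and "t" (3): a world point X has camera coordinates R X + t. Camera axes: x right, y down, z forward; pixel columns grow to the right and rows downward; lengths in m; the calibration is good to about 2 mm. A picture is of the moment at which its call begins. camera_model takes no time and is no camera call.
- ticket.hand_in(): hands the job in; it is judged then, once.
The state is a dict: "time_s": time; "joint_pos": joint angles; "qd": joint speeds; "effort": joint torques, N m; "tool_pos": TCP position; "ee_rot": TCP orientation; "force": force on the tool from outside, world axes, zero at the start; "ft_torque": the same for the moment, N m; "opening": finger opening in m; "grip_force": force on a finger pad.
Only numpy, scipy, OpenCV 4.12 (cv2) and the standard library are available. Lean on these libraries where they do the work, as an engineer would, in place of code of your own. Each camera call takes 0.05 s, during which the arm holds its last target. There are 200 camera calls.

TASK

Take the safety cap off the cement jar that stands in the wooden holder: squeeze its two side tabs fully in, firmly but not hard, keep them squeezed while you turn the cap anticlockwise until it comes up gently against its stop, and lift it straight off. Set the cap down right way up in the shallow steel tray and let go of it there. Do not force the cap, do not pull the jar up in its holder, and leave the other things on the bench alone.

Things in the scene. Friction and masses are not known exactly. Their poses are not given: they have to be found in the camera images.
- holder: Pale wooden jar holder screwed to the bench: a square block 108 x 108 mm, 52 mm high, on a 170 mm long foot board (long way along its y, 10 mm thick), with a square well 82 x 82 mm whose floor is 12 mm above the bench. Origin: centre of its underside. The jar stands in the well.
- jar: Square white plastic jar, 80 x 80 mm, 90 mm high to its flat shoulder, standing loose (1 mm play, about 0.6 kg) in the holder's well. Origin: centre of its underside, z up. Above the shoulder: a round neck, 36 mm across and 30 mm high, under the cap, and two stop posts 7 mm high, 29.5 to 34.5 mm from the axis.
- cap: Grey plastic safety cap, 54 mm across, 34.5 mm high, 50 g, on the jar's neck; 66 mm over its two tabs on its +y and -y sides. Origin: centre of its lower rim, z up, 91.5 mm above the jar's origin when on. Turns freely with both tabs in, by 40 to 90 degrees (unseen, differs) to a hard stop, where its inner lugs come free to lift; over 45 N on the jar (0.7 N m at the stop) cracks it.
- tab_left (a joint): Squeeze tab on the cap's +y side, hinged at its top, sprung outward. Value in rad: 0 at rest, 0.20 fully in (ridge 3.2 mm inward). Takes 3 N to start and 11 N at the ridge to press fully in; over 40 N on each tab can break it.
- tab_right (a joint): Squeeze tab on the cap's -y side, hinged at its top, sprung outward. Value in rad: 0 at rest, 0.20 fully in (ridge 3.2 mm inward). Takes 3 N to start and 11 N at the ridge to press fully in; over 40 N on each tab can break it.
- ridge_left (a point): Outermost point of the thumb ridge of the tab on the cap's +y side: 15.5 mm above the cap's lower rim and 33 mm from its axis. The ridge is a level half-round, 6 mm high and 23 mm long along the cap's x. Press it with the pads' ends reaching a few mm below it, clear of the jar's posts.
- ridge_right (a point): The same point on the tab on the cap's -y side.
- tray: Shallow pressed-steel tray, 190 (its x) x 160 (its y) mm, 12 mm high, floor and walls 3 mm thick, 0.6 kg. Origin: centre of its underside. The cap is to be set down on its floor.
- last: Wooden shoe last, about 220 mm long and 100 mm high. Bystander.
- mug: White mug, 80 mm across, 92 mm high. Bystander.
- tack_tin: Small round tin, 54 mm across, 34 mm high. Bystander.
- hammer: Hammer lying on the bench, 270 mm long. Bystander.
Not all that is in view belongs to the job. What is shaped like the holder but turquoise or yellow is not meant.

How it is judged:
By the outcome, as a careful person would: the job done as asked, in the order asked, and still so for the second after the job is handed in, with the robot touching nothing.
It also fails if it takes over 61 s, if anything falls off the work surface, if the arm or the gripper's body presses on something with over 40 N, if the wrist force passes 120 N, or if a joint passes its speed limit or range.

## Working session

There is one attempt and no reset: what is moved stays moved. The work goes in short steps, Python scripts to look and compute and a tool call to move; the robot and the scene stay as the last step left them, time stands still between calls to the robot, and variables do not carry over. Pictures are saved under pics/ and viewed, at most 10 in all, crops included, and the job is handed in when it is done.

Besides the shell and the picture viewer there is one more tool, called after "Call:" as a command line: name --argument value ..., lists and objects as JSON in quotes. move_arm: Moves the arm, as the interface text tells. Its arguments: {"type":"object","properties":{"increments":{"type":"string"},"squeeze":{"type":"number"}},"required":["increments"]}

```bash
mkdir -p pics
python3 - <<'E'
from cell import env,get_image,camera_model
import cv2
for n in("side","top"):
    cv2.imwrite(f"pics/{n}0.png",get_image(n)); c=camera_model(n); print(n,c)
print(env.sense(),env.tips_ahead)
E
```

```text
side {'fx': 406.59832856477215, 'fy': 406.59832856477215, 'cx': 278.08837335295607, 'cy': 213.06956110061802, 'R': array([[ 0.86125013, -0.50800314,  0.01345425],
       [-0.33611822, -0.58930026, -0.73467663],
       [ 0.38114663,  0.62821813, -0.67828404]]), 't': array([-0.44670308,  0.25481238,  0.94346633])}
top {'fx': 447.9041319122001, 'fy': 447.9041319122001, 'cx': 282.2682066627588, 'cy': 211.36790456715264, 'R': array([[ 1.31150179e-02, -9.99913838e-01,  5.59816710e-04],
       [-9.97726908e-01, -1.31233392e-02, -6.60968569e-02],
       [ 6.60985085e-02,  3.08317268e-04, -9.97813055e-01]]), 't': array([-0.00614653,  0.49734161,  1.28655918])}
{'time_s': 0.1, 'joint_pos': array([-1.24451722,  0.41793067, -0.01031296,  1.61409084,  0.0047062 ,
        1.11073433, -0.05298815]), 'qd': array([ 1.31687207e-05, -1.79508412e-03, -6.98849993e-05, -7.22492010e-04,
       -1.15124027e-03, -7.22558837e-04,  4.18882495e-04]), 'effort': array([ 1.25355007e-03, -8.52563095e+01,  6.39142133e-01, -4.26696217e+01,
       -4.90564294e-02,  1.63553614e-02,  3.29934301e-05]), 'tool_pos': array([0.2246065 , 0.58290964, 0.22988729]), 'ee_rot': array([-6.00456016e-05,  1.82839352e-01,  9.83142638e-01, -5.66566413e-04]), 'force': array([-0.09558095,  0.20330103,  0.26710292]), 'ft_torque': array([ 0.0057511 ,  0.01076195, -0.08031358]), 'grip_force': 0.0, 'opening': 0.0938937174666192} 0.025
```

View pics/side0.png

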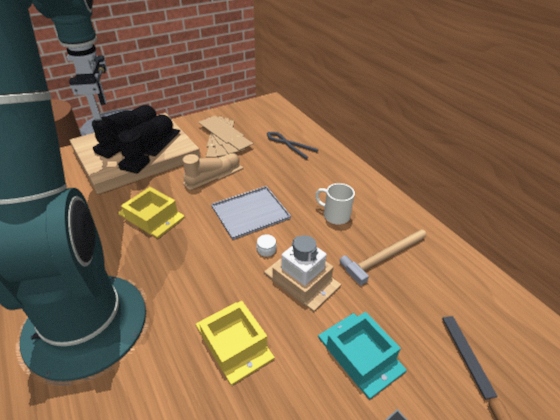

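View pics/top0.png

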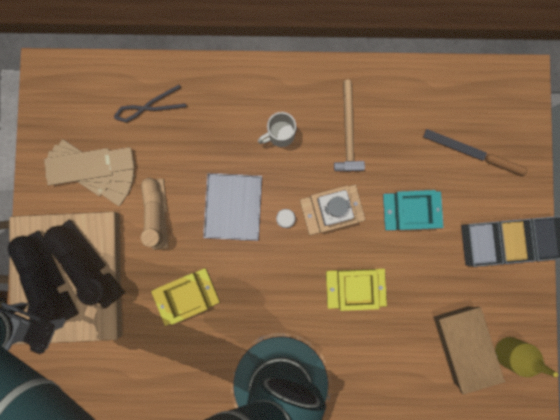

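Side view: the jar and cap are at about (304,250), with the tray at (251,212). Top view: the jar is at (336,208) and the tray at (234,207). Next I'll enlarge the cap and measure positions.

```bash
cat > h.py <<'E'
import numpy as np,cv2
from cell import env,get_image,camera_model
def ray(n,u,v,z):
    c=camera_model(n);R=c["R"];o=-R.T@c["t"]
    d=R.T@np.array([(u-c["cx"])/c["fx"],(v-c["cy"])/c["fy"],1]);return o+d*(z-o[2])/d[2]
def proj(n,X):
    c=camera_model(n);p=c["R"]@np.array(X)+c["t"];return c["fx"]*p[0]/p[2]+c["cx"],c["fy"]*p[1]/p[2]+c["cy"]
E
python3 - <<'E'
from h import *
t=cv2.imread("pics/top0.png");s=cv2.imread("pics/side0.png")
a=cv2.resize(t[180:240,298:370],(400,333),interpolation=cv2.INTER_CUBIC)
b=cv2.resize(s[228:308,260:345],(400,376),interpolation=cv2.INTER_CUBIC)
im=np.zeros((376,800,3),np.uint8);im[:333,:400]=a;im[:,400:]=b
cv2.imwrite("pics/crop0.png",im)
hsv=cv2.cvtColor(t,cv2.COLOR_BGR2HSV)
# tray: bluish grey
def blobs(m,lab,z,x0,y0,x1,y1):
    mm=np.zeros_like(m);mm[y0:y1,x0:x1]=m[y0:y1,x0:x1]
    cs,_=cv2.findContours(mm,cv2.RETR_EXTERNAL,cv2.CHAIN_APPROX_NONE)
    c=max(cs,key=cv2.contourArea);r=cv2.minAreaRect(c)
    q=np.array([ray("top",*p,z) for p in cv2.boxPoints(r)])
    print(lab,r,q.mean(0).round(4),[np.linalg.norm(q[i]-q[i-1]).round(4) for i in(1,2)],[np.degrees(np.arctan2(*(q[i]-q[i-1])[[1,0]])).round(1) for i in(1,2)])
sat=hsv[...,1];val=hsv[...,2]
blobs(((hsv[...,0]>95)&(hsv[...,0]<135)).astype(np.uint8)*255,"tray",.012,195,165,272,250)
blobs(((sat<60)&(val>60)).astype(np.uint8)*255,"jar",.102,305,180,366,236)
blobs(((sat<90)&(val<125)).astype(np.uint8)*255,"cap",.138,322,192,354,222)
blobs(((sat<60)&(val>100)).astype(np.uint8)*255,"tin",.034,272,205,300,232)
print(hsv[206,338],hsv[208,322],hsv[220,330],hsv[225,315])
E
```

```text
tray ((232.49722290039062, 206.552490234375), (52.558834075927734, 62.01942443847656), 3.012787342071533) [0.5103 0.1459 0.012 ] [np.float64(0.1817), np.float64(0.1543)] [np.float64(-1.6), np.float64(-92.3)]
jar ((335.3672180175781, 207.5020751953125), (30.533021926879883, 31.370426177978516), 75.0685806274414) [ 0.5042 -0.1439  0.102 ] [np.float64(0.0857), np.float64(0.0831)] [np.float64(-74.3), np.float64(-164.9)]
cap ((326.5, 209.5), (3.0, 5.0), -0.0) [ 0.4958 -0.1163  0.138 ] [np.float64(0.0132), np.float64(0.0079)] [np.float64(0.4), np.float64(-89.2)]
tin ((285.5, 218.0), (18.0, 19.0), 90.0) [ 0.4773 -0.0091  0.034 ] [np.float64(0.0545), np.float64(0.0517)] [np.float64(-89.2), np.float64(-179.4)]
[ 96  10 127] [ 13  10 179] [ 23  11 194] [ 15  96 192]
```

View pics/crop0.png

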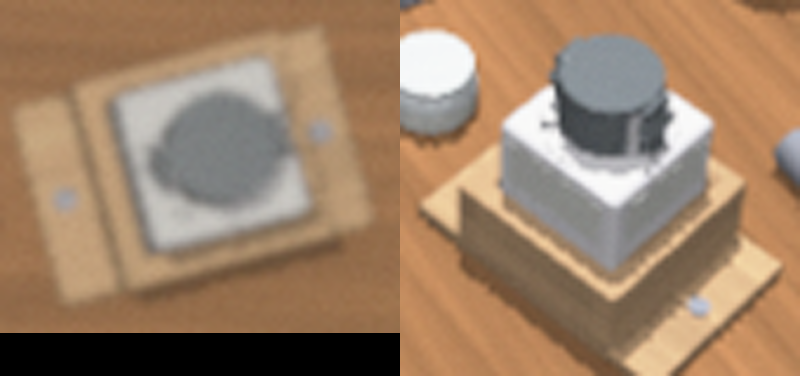

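Crop: the cap disc centre is at about (337.6,206.6) px in the top view. The tabs stick out left (155,160) and right (283,138) in the crop, so cap yaw is roughly +10°. I'll measure the cap mask properly.

Run:
```python
from h import *
t=cv2.imread("pics/top0.png")
k=8;x0,y0=305,182
g=cv2.resize(t[y0:234,x0:368],None,fx=k,fy=k,interpolation=cv2.INTER_CUBIC)
h=cv2.cvtColor(g,cv2.COLOR_BGR2HSV)
m=((h[...,1]<55)&(h[...,2]<158)).astype(np.uint8)*255
m=cv2.morphologyEx(m,cv2.MORPH_OPEN,np.ones((9,9)))
n,l,s,c=cv2.connectedComponentsWithStats(m);lab=l[int((206.6-y0)*k),int((337.6-x0)*k)]
m=(l==lab).astype(np.uint8)*255
px=lambda p:((p[0]+.5)/k-.5+x0,(p[1]+.5)/k-.5+y0)
# disc: opening w/ big kernel removes tabs
d=cv2.morphologyEx(m,cv2.MORPH_OPEN,cv2.getStructuringElement(cv2.MORPH_ELLIPSE,(121,121)))
ct=max(cv2.findContours(d,0,2)[0],key=cv2.contourArea);e=cv2.minEnclosingCircle(ct)
C=ray("top",*px(e[0]),.1365);print("disc",px(e[0]),C,"diam",2*e[1]/k*1.14/448)
r=cv2.subtract(m,cv2.dilate(d,np.ones((5,5))))
n,l,s,c=cv2.connectedComponentsWithStats(r)
P=[]
for i in np.argsort(-s[1:,4])[:4]+1:
    p=ray("top",*px(c[i]),.119);print(s[i],p,p-C,np.hypot(*(p-C)[:2]),np.degrees(np.arctan2(*(p-C)[[1,0]])))
cv2.imwrite("pics/m.png",np.hstack([g,cv2.merge([m,d,r])]))
# side check
for X in([*C[:2],.1365],): print(proj("side",X),proj("top",X))
```

```text
disc (337.4375, 207.0) [ 0.50291083 -0.14526785  0.1365    ] diam 0.060733424510274615
[336 141  37  73 779] [ 0.51473676 -0.17912672  0.119     ] [ 0.01182593 -0.03385887 -0.0175    ] 0.03586468817682009 -70.74715277525785
[156 192  32  69 656] [ 0.49644103 -0.11470703  0.119     ] [-0.0064698   0.03056082 -0.0175    ] 0.0312381465224783 101.95317782738661
(np.float64(304.61438968856436), np.float64(243.45764790150264)) (np.float64(337.4375), np.float64(207.00000000000023))
```

View pics/m.png

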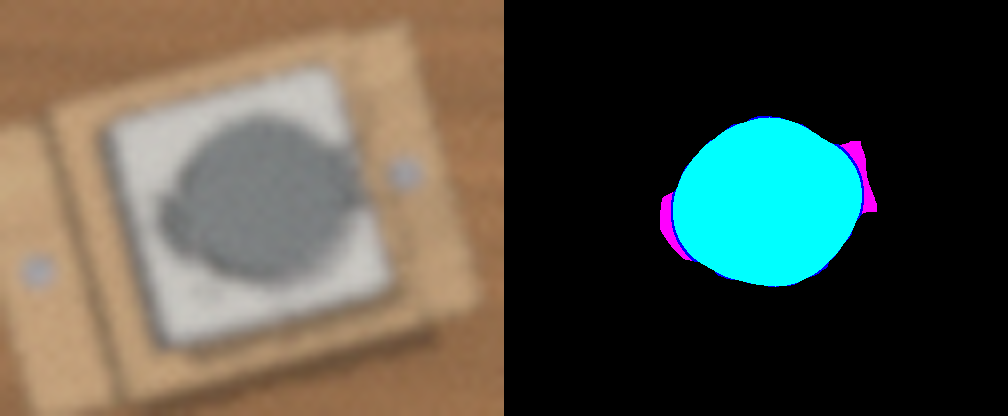

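Call:
move_arm --increments "0 0 -4 0 1;-3.26 -3.62 0 0 1;-3.26 -3.62 0 0 1;-3.26 -3.62 0 0 1;-3.26 -3.62 0 0 1;-3.26 -3.62 0 0 1;-3.26 -3.62 0 0 1;-3.26 -3.62 0 0 1" --squeeze 20

```text
time_s: 0.9
tool_pos: [0.3467, 0.2627, 0.2704]
ee_rot: [-0.0, 0.183, 0.983, 0.0]
force: [1.5, 0.2, 0.4]
opening: 0.094
grip_force: 0.0
```

Call:
move_arm --increments "-3.26 -3.62 0 0 1;-3.26 -3.62 0 0 1;-3.26 -3.62 0 0 1;-3.26 -3.62 0 0 1;-3.26 -3.62 0 0 1;-3.26 -3.62 0 0 1;-3.26 -3.62 0 0 1;-3.26 -3.62 0 0 1"

```text
time_s: 1.7
tool_pos: [0.486, -0.1012, 0.2706]
ee_rot: [0.0, 0.183, 0.983, 0.0]
force: [0.8, 0.7, -0.7]
opening: 0.0941
grip_force: 0.0
```

Call:
move_arm --increments "0 0 0 0.147 1;0 0 0 0.147 1;0 0 0 0.147 1;0 0 0 0.147 1;0 0 0 0.147 1;0 0 0 0.147 1;0 0 0 0.147 1;0 0 0 0.147 1"

```text
time_s: 2.5
tool_pos: [0.4856, -0.0993, 0.2703]
ee_rot: [-0.0, 0.7, 0.714, -0.0]
force: [0.1, 1.0, -0.3]
opening: 0.0937
grip_force: 0.0
```

Call:
move_arm --increments "0 0 0 0.147 1;0 0 0 0.147 1;0 0 0 0.147 1;0 0 0 0.147 1;0 0 0 0.147 1;0 0 0 0.147 1;0 0 0 0.147 1;0 0 0 0.147 1"

```text
time_s: 3.3
tool_pos: [0.4856, -0.0993, 0.2703]
ee_rot: [-0.0, 0.978, 0.206, -0.0]
force: [0.7, 0.6, -0.2]
opening: 0.0942
grip_force: 0.0
```

Call:
move_arm --increments "0 0 0 0.145 1;0.46 4.87 0 0 1;0 0 3 0 1;0 0 4 0 1;0 0 2 0 1;0 0 0 0 1"

```text
time_s: 3.9
tool_pos: [0.502, -0.1447, 0.1782]
ee_rot: [-0.0, 0.99, 0.138, -0.002]
force: [0.1, 0.2, 0.8]
opening: 0.0946
grip_force: 0.0
```

Run:
```python
from h import *
s=get_image("side");t=get_image("top");print(env.sense()["tool_pos"],env.sense()["ee_rot"])
a=cv2.resize(s[190:310,230:350],(480,480),interpolation=cv2.INTER_CUBIC)
b=cv2.resize(t[165:245,298:370],(320,356),interpolation=cv2.INTER_CUBIC)
im=np.zeros((480,800,3),np.uint8);im[:,:480]=a;im[:356,480:]=b
cv2.imwrite("pics/c1.png",im)
```

```text
[ 0.5036133  -0.14517186  0.18110764] [ 2.06038082e-04  9.90458709e-01  1.37809639e-01 -8.12637512e-05]
```

View pics/c1.png

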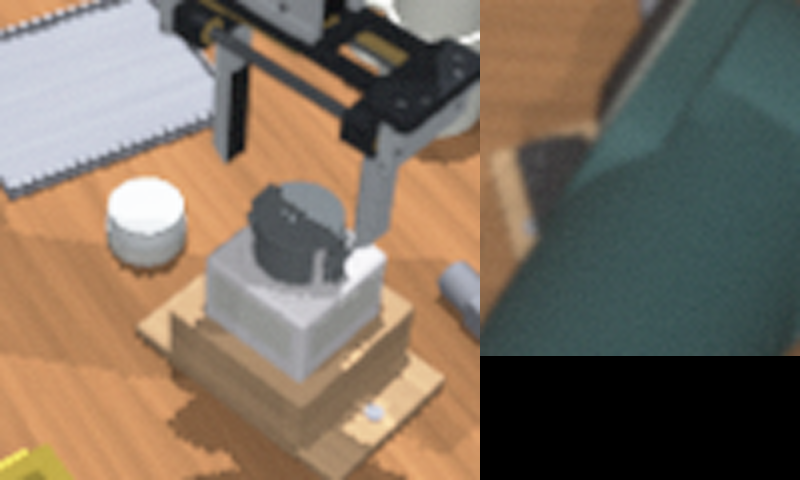

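Side crop: the fingers straddle the cap along the tab axis, with tips still above it. Descending.

Call:
move_arm --increments "0 0 2.1 0 1;0 0 2.1 0 1;0 0 0 0 1;0 0 0 0 1;0 0 0 0 0.75;0 0 0 0 0.75;0 0 0 0 0.75" --squeeze 4

```text
time_s: 4.7
tool_pos: [0.5039, -0.1449, 0.1392]
ee_rot: [0.0, 0.99, 0.138, 0.001]
force: [-1.1, 0.2, -0.6]
opening: 0.0732
grip_force: 0.0
```

Call:
move_arm --increments "0 0 0 0 0.5;0 0 0 0 0.5;0 0 0 0 0.5;0 0 0 0 0.5;0 0 0 0 0.5" --squeeze 4

```text
time_s: 5.2
tool_pos: [0.5036, -0.145, 0.1386]
ee_rot: [0.0, 0.99, 0.138, 0.0]
force: [0.2, 0.6, 3.3]
opening: 0.0641
grip_force: 4.0
```

Run:
```python
from h import *
s=get_image("side");print(env.sense())
cv2.imwrite("pics/c2.png",cv2.resize(s[200:300,240:370],(780,600),interpolation=cv2.INTER_CUBIC))
```

```text
{'time_s': 5.25, 'joint_pos': array([-0.44537875,  0.47304572,  0.84006526,  1.96921565, -0.44999691,
        0.89459448, -0.66394086]), 'qd': array([ 0.00097497,  0.00056063,  0.0003515 ,  0.00155805, -0.00052872,
       -0.00021251,  0.00183896]), 'effort': array([ 2.84615597e-01, -6.25392151e+01,  1.52576691e+01, -3.20825958e+01,
        1.06759714e-01,  7.00335077e-03, -3.42665648e-03]), 'tool_pos': array([ 0.50363037, -0.14495977,  0.13859421]), 'ee_rot': array([7.83580815e-05, 9.90441382e-01, 1.37934218e-01, 1.20464960e-04]), 'force': array([0.20845833, 0.8700799 , 5.08887884]), 'ft_torque': array([ 0.1256095 ,  0.01476484, -0.01166716]), 'grip_force': 3.996802568435669, 'opening': 0.06475535611032496}
```

View pics/c2.png

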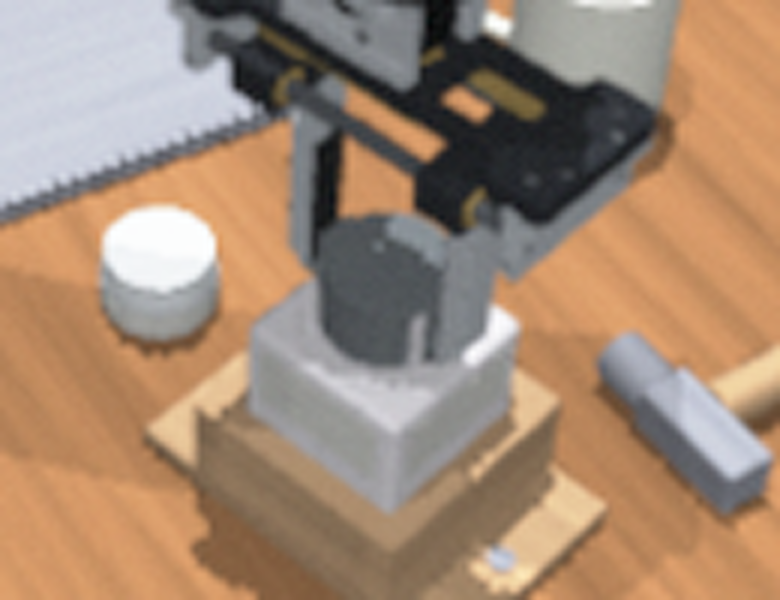

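Seated: the opening of 64.7 mm at 4 N matches the ridges and the side force is small. Squeeze to 18 N.

Call:
move_arm --increments "0 0 0 0 0.5;0 0 0 0 0.5;0 0 0 0 0.5;0 0 0 0 0.5" --squeeze 10

```text
time_s: 5.65
tool_pos: [0.5034, -0.1449, 0.1384]
ee_rot: [0.0, 0.99, 0.138, -0.0]
force: [0.2, 0.5, -1.1]
opening: 0.06
grip_force: 10.0
```

Call:
move_arm --increments "0 0 0 0 0.5;0 0 0 0 0.5;0 0 0 0 0.5;0 0 0 0 0.5;0 0 0 0 0.5" --squeeze 20

```text
time_s: 6.15
tool_pos: [0.5035, -0.1449, 0.1385]
ee_rot: [0.0, 0.99, 0.138, -0.0]
force: [0.0, -0.2, -0.7]
opening: 0.0585
grip_force: 20.0
```

```bash
python3 -c "
from h import *
s=env.sense();print({k:s[k] for k in('tool_pos','force','ft_torque','opening','grip_force')})"
```

```text
{'tool_pos': array([ 0.50351458, -0.14491695,  0.13848986]), 'force': array([ 0.03022761, -0.18416456, -0.71067722]), 'ft_torque': array([0.00454693, 0.18415854, 0.01245627]), 'opening': 0.05852223655038718, 'grip_force': 19.994584321975708}
```

Call:
move_arm --increments "0 0 0 -0.05 0.5;0 0 0 -0.08 0.5;0 0 0 -0.08 0.5;0 0 0 -0.08 0.5"

```text
time_s: 6.55
tool_pos: [0.5035, -0.1449, 0.1385]
ee_rot: [0.0, 0.96, 0.281, -0.0]
force: [-0.6, 0.4, -0.4]
opening: 0.0584
grip_force: 20.0
```

```bash
cat > q.py <<'E'
from h import *
s=env.sense();q=s['ee_rot'];print(s['time_s'],s['tool_pos'].round(4),'F',s['force'].round(1),'T',s['ft_torque'].round(3),s['opening'].round(4),s['grip_force'].round(1),'yaw',np.degrees(2*np.arctan2(q[2],q[1])).round(2))
E
python3 q.py
```

```text
Traceback (most recent call last):
  File "q.py", line 2, in <module>
    s=env.sense();q=s['ee_rot'];print(s['time_s'],s['tool_pos'].round(4),'F',s['force'].round(1),'T',s['ft_torque'].round(3),s['opening'].round(4),s['grip_force'].round(1),'yaw',np.degrees(2*np.arctan2(q[2],q[1])).round(2))
                                                                                                                             ^^^^^^^^^^^^^^^^^^
AttributeError: 'float' object has no attribute 'round'
```

```bash
sed -i "s/s\['opening'\].round(4),s\['grip_force'\].round(1)/s['opening'],s['grip_force']/" q.py; python3 q.py
```

```text
6.55 [ 0.5035 -0.1449  0.1385] F [-0.6  0.4 -0.4] T [-0.047  0.188 -0.012] 0.05835407440000632 19.99442607164383 yaw 32.67
```

Call:
move_arm --increments "0 0 0 -0.08 0.5;0 0 0 -0.08 0.5;0 0 0 -0.08 0.5;0 0 0 -0.08 0.5;0 0 0 0 0.5"

```text
time_s: 7.05
tool_pos: [0.5035, -0.1451, 0.1386]
ee_rot: [0.0, 0.903, 0.43, 0.0]
force: [1.1, 0.6, -1.1]
opening: 0.0583
grip_force: 20.0
```

```bash
python3 q.py
```

```text
7.05 [ 0.5035 -0.1451  0.1386] F [ 1.1  0.6 -1.1] T [-0.117  0.053 -0.02 ] 0.05828068519227621 19.994652271270752 yaw 50.88
```

Call:
move_arm --increments "0 0 0 -0.02 0.5;0 0 0 -0.02 0.5;0 0 0 -0.02 0.5;0 0 0 0 0.5"

```text
time_s: 7.45
tool_pos: [0.5035, -0.145, 0.1385]
ee_rot: [0.0, 0.89, 0.456, -0.0]
force: [-0.4, -1.6, -1.4]
opening: 0.0582
grip_force: 20.0
```

```bash
python3 q.py
```

```text
7.45 [ 0.5035 -0.145   0.1385] F [-0.4 -1.6 -1.4] T [-0.344  0.107  0.004] 0.05819448439311485 19.997493624687195 yaw 54.28
```

Turned 38.4° so far. From here, small steps with a torque check each time.

Call:
move_arm --increments "0 0 0 -0.02 0.5;0 0 0 -0.02 0.5;0 0 0 0 0.5"

```text
time_s: 7.75
tool_pos: [0.5035, -0.145, 0.1385]
ee_rot: [0.0, 0.88, 0.474, -0.0]
force: [0.0, -1.6, -0.1]
opening: 0.0583
grip_force: 20.0
```

```bash
python3 q.py
```

```text
7.75 [ 0.5035 -0.145   0.1385] F [ 0.  -1.6 -0.1] T [-0.377  0.078 -0.054] 0.05825651341544401 19.99810516834259 yaw 56.6
```

Call:
move_arm --increments "0 0 0 -0.02 0.5;0 0 0 -0.02 0.5;0 0 0 0 0.5"

```text
time_s: 8.05
tool_pos: [0.5035, -0.145, 0.1385]
ee_rot: [0.0, 0.871, 0.492, 0.0]
force: [-0.0, -1.6, -1.2]
opening: 0.0583
grip_force: 20.0
```

```bash
python3 q.py
```

```text
8.05 [ 0.5035 -0.145   0.1385] F [-0.  -1.6 -1.2] T [-0.369  0.081 -0.028] 0.05832051570003942 19.998328685760498 yaw 58.9
```

Call:
move_arm --increments "0 0 0 -0.02 0.5;0 0 0 -0.02 0.5;0 0 0 0 0.5"

```text
time_s: 8.35
tool_pos: [0.5035, -0.1449, 0.1385]
ee_rot: [0.0, 0.861, 0.509, -0.0]
force: [0.2, -0.8, -1.9]
opening: 0.0584
grip_force: 20.0
```

```bash
python3 q.py
```

```text
8.35 [ 0.5035 -0.1449  0.1385] F [ 0.2 -0.8 -1.9] T [-0.445  0.054 -0.021] 0.05841703560256159 19.998492300510406 yaw 61.19
```

Call:
move_arm --increments "0 0 0 -0.02 0.5;0 0 0 -0.02 0.5;0 0 0 0 0.5"

```text
time_s: 8.65
tool_pos: [0.5035, -0.145, 0.1385]
ee_rot: [0.0, 0.85, 0.526, 0.0]
force: [0.1, -1.9, -1.4]
opening: 0.0585
grip_force: 20.0
```

```bash
python3 q.py
```

```text
8.65 [ 0.5035 -0.145   0.1385] F [ 0.1 -1.9 -1.4] T [-0.545  0.085 -0.028] 0.058479271207428636 19.998825788497925 yaw 63.48
```

Run:
```python
from h import *
s=get_image("side")
cv2.imwrite("pics/c3.png",cv2.resize(s[200:300,240:370],(780,600),interpolation=cv2.INTER_CUBIC))
```

```text
(no output)
```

View pics/c3.png

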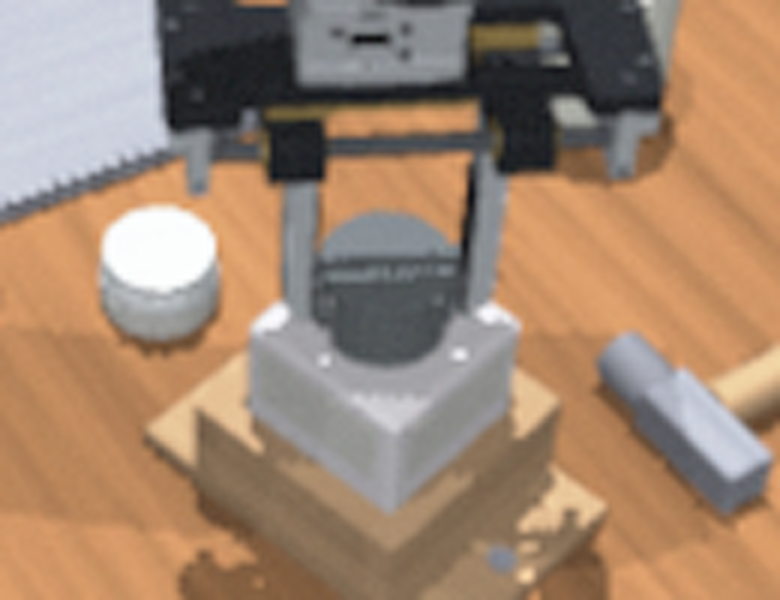

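The picture shows the cap turned with the fingers: both tabs are under the pads at crop x≈310 and 475. Continue.

Call:
move_arm --increments "0 0 0 -0.02 0.5;0 0 0 -0.02 0.5;0 0 0 0 0.5"

```text
time_s: 9.0
tool_pos: [0.5035, -0.1449, 0.1385]
ee_rot: [0.0, 0.84, 0.543, 0.0]
force: [0.2, -2.1, -1.2]
opening: 0.0582
grip_force: 20.0
```

```bash
python3 q.py
```

```text
9.0 [ 0.5035 -0.1449  0.1385] F [ 0.2 -2.1 -1.2] T [-0.596  0.065  0.014] 0.05821360914916267 19.999215602874756 yaw 65.77
```

Call:
move_arm --increments "0 0 0 -0.02 0.5;0 0 0 -0.02 0.5;0 0 0 0 0.5"

```text
time_s: 9.3
tool_pos: [0.5035, -0.1449, 0.1385]
ee_rot: [0.0, 0.829, 0.56, 0.0]
force: [0.4, -2.1, -0.9]
opening: 0.0584
grip_force: 20.0
```

```bash
python3 q.py
```

```text
9.3 [ 0.5035 -0.1449  0.1385] F [ 0.4 -2.1 -0.9] T [-0.557  0.013 -0.003] 0.058356217271414296 19.999273717403412 yaw 68.07
```

Call:
move_arm --increments "0 0 0 -0.02 0.5;0 0 0 -0.02 0.5;0 0 0 0 0.5"

```text
time_s: 9.6
tool_pos: [0.5036, -0.1449, 0.1385]
ee_rot: [0.0, 0.817, 0.576, 0.0]
force: [0.1, -1.9, -1.1]
opening: 0.0582
grip_force: 20.0
```

```bash
python3 q.py
```

```text
9.6 [ 0.5036 -0.1449  0.1385] F [ 0.1 -1.9 -1.1] T [-0.571  0.025 -0.042] 0.05820735111128654 19.999213814735413 yaw 70.36
```

Call:
move_arm --increments "0 0 0 -0.02 0.5;0 0 0 -0.02 0.5;0 0 0 0 0.5"

```text
time_s: 9.9
tool_pos: [0.5035, -0.1449, 0.1385]
ee_rot: [0.0, 0.806, 0.592, 0.0]
force: [-0.2, -2.1, -0.5]
opening: 0.0585
grip_force: 20.0
```

```bash
python3 q.py
```

```text
9.9 [ 0.5035 -0.1449  0.1385] F [-0.2 -2.1 -0.5] T [-0.524 -0.049 -0.053] 0.058484554743145775 19.9990913271904 yaw 72.65
```

Call:
move_arm --increments "0 0 0 -0.02 0.5;0 0 0 -0.02 0.5;0 0 0 0 0.5"

```text
time_s: 10.2
tool_pos: [0.5035, -0.1449, 0.1385]
ee_rot: [0.0, 0.794, 0.608, 0.0]
force: [1.0, -2.1, -1.6]
opening: 0.059
grip_force: 20.0
```

```bash
python3 q.py
```

```text
10.2 [ 0.5035 -0.1449  0.1385] F [ 1.  -2.1 -1.6] T [-0.55  -0.049  0.01 ] 0.05897443789228115 19.99913513660431 yaw 74.95
```

Call:
move_arm --increments "0 0 0 -0.02 0.5;0 0 0 -0.02 0.5;0 0 0 0 0.5"

```text
time_s: 10.5
tool_pos: [0.5035, -0.1449, 0.1385]
ee_rot: [0.0, 0.781, 0.624, 0.0]
force: [0.4, -1.7, -0.5]
opening: 0.0583
grip_force: 20.0
```

```bash
python3 q.py
```

```text
10.5 [ 0.5035 -0.1449  0.1385] F [ 0.4 -1.7 -0.5] T [-0.513 -0.06  -0.036] 0.058299884784526766 19.999257624149323 yaw 77.23
```

Call:
move_arm --increments "0 0 0 -0.02 0.5;0 0 0 -0.02 0.5;0 0 0 0 0.5"

```text
time_s: 10.8
tool_pos: [0.5035, -0.145, 0.1385]
ee_rot: [0.0, 0.769, 0.64, -0.0]
force: [-0.9, -2.2, -1.1]
opening: 0.0587
grip_force: 20.0
```

```bash
python3 q.py
```

```text
10.8 [ 0.5035 -0.145   0.1385] F [-0.9 -2.2 -1.1] T [-0.568 -0.066 -0.017] 0.05866991388019506 19.999550879001617 yaw 79.52
```

Call:
move_arm --increments "0 0 0 -0.02 0.5;0 0 0 -0.02 0.5;0 0 0 0 0.5"

```text
time_s: 11.1
tool_pos: [0.5035, -0.145, 0.1385]
ee_rot: [0.0, 0.756, 0.655, -0.0]
force: [0.2, -1.4, -0.9]
opening: 0.0586
grip_force: 20.0
```

```bash
python3 q.py
```

```text
11.1 [ 0.5035 -0.145   0.1385] F [ 0.2 -1.4 -0.9] T [-0.534 -0.055  0.007] 0.05855988629418691 19.99977082014084 yaw 81.82
```

Call:
move_arm --increments "0 0 0 -0.02 0.5;0 0 0 -0.02 0.5;0 0 0 0 0.5"

```text
time_s: 11.4
tool_pos: [0.5035, -0.1449, 0.1385]
ee_rot: [0.0, 0.742, 0.67, -0.0]
force: [-0.1, -1.9, -0.6]
opening: 0.058
grip_force: 20.0
```

```bash
python3 q.py
```

```text
11.4 [ 0.5035 -0.1449  0.1385] F [-0.1 -1.9 -0.6] T [-0.55  -0.052 -0.057] 0.05800644036323617 19.999960362911224 yaw 84.11
```

Call:
move_arm --increments "0 0 0 -0.02 0.5;0 0 0 -0.02 0.5;0 0 0 0 0.5"

```text
time_s: 11.7
tool_pos: [0.5037, -0.1448, 0.1385]
ee_rot: [0.0, 0.729, 0.685, 0.0]
force: [2.4, -2.0, -1.9]
opening: 0.0582
grip_force: 20.0
```

```bash
python3 q.py
```

```text
11.7 [ 0.5037 -0.1448  0.1385] F [ 2.4 -2.  -1.9] T [-0.376 -0.454 -0.062] 0.05815136238148566 19.995684027671814 yaw 86.41
```

Call:
move_arm --increments "0 0 0 -0.015 0.5;0 0 0 0 0.5"

```text
time_s: 11.9
tool_pos: [0.5037, -0.1448, 0.1386]
ee_rot: [0.0, 0.724, 0.69, 0.0]
force: [1.8, -1.2, -1.3]
opening: 0.0583
grip_force: 20.0
```

```bash
python3 q.py
```

```text
11.9 [ 0.5037 -0.1448  0.1386] F [ 1.8 -1.2 -1.3] T [-0.262 -0.581 -0.035] 0.058288950383789256 19.992286562919617 yaw 87.24
```

Call:
move_arm --increments "0 0 0 -0.02 0.5;0 0 0 0 0.5"

```text
time_s: 12.1
tool_pos: [0.5037, -0.1448, 0.1386]
ee_rot: [0.0, 0.717, 0.697, 0.0]
force: [3.3, -1.1, 0.1]
opening: 0.0584
grip_force: 20.0
```

```bash
python3 q.py
```

```text
12.1 [ 0.5037 -0.1448  0.1386] F [ 3.3 -1.1  0.1] T [-0.235 -0.686 -0.029] 0.0584385180570108 19.98919039964676 yaw 88.41
```

Call:
move_arm --increments "0 0 0 -0.02 0.5;0 0 0 0 0.5"

```text
time_s: 12.3
tool_pos: [0.5037, -0.1449, 0.1386]
ee_rot: [0.0, 0.71, 0.704, 0.0]
force: [3.2, 0.2, -0.0]
opening: 0.0584
grip_force: 20.0
```

```bash
python3 q.py
```

```text
12.3 [ 0.5037 -0.1449  0.1386] F [ 3.2  0.2 -0. ] T [-0.101 -0.859 -0.229] 0.058413017767552346 19.982483088970184 yaw 89.55
```

Call:
move_arm --increments "0 0 0 -0.008 0.5;0 0 0 0 0.5"

```text
time_s: 12.5
tool_pos: [0.5036, -0.1449, 0.1386]
ee_rot: [0.0, 0.707, 0.707, 0.0]
force: [4.7, 0.3, 0.6]
opening: 0.0585
grip_force: 20.0
```

```bash
python3 q.py
```

```text
12.5 [ 0.5036 -0.1449  0.1386] F [4.7 0.3 0.6] T [ 0.037 -0.975 -0.305] 0.058520297295490076 19.982439279556274 yaw 89.96
```

Torque builds to −0.3 N m at about 74° turned, so this is the stop. I'll ease the torque slightly and lift a little.

Call:
move_arm --increments "0 0 0 0.012 0.5;0 0 0 0 0.5;0 0 -0.1 0 0.5;0 0 -0.1 0 0.5;0 0 0 0 0.5"

```text
time_s: 13.0
tool_pos: [0.503, -0.145, 0.1403]
ee_rot: [-0.0, 0.712, 0.702, -0.0]
force: [0.0, -1.7, -5.1]
opening: 0.0584
grip_force: 20.0
```

```bash
python3 q.py
```

```text
13.0 [ 0.503  -0.145   0.1403] F [ 0.  -1.7 -5.1] T [-0.404 -0.106 -0.179] 0.058369623992507884 19.987570345401764 yaw 89.25
```

Call:
move_arm --increments "0 0 0 0.008 0.5;0 0 0 0 0.5;0 0 0 0 0.5"

```text
time_s: 13.3
tool_pos: [0.5034, -0.145, 0.1405]
ee_rot: [0.0, 0.715, 0.7, -0.0]
force: [0.8, -1.1, -5.0]
opening: 0.0585
grip_force: 20.0
```

```bash
python3 q.py
```

```text
13.3 [ 0.5034 -0.145   0.1405] F [ 0.8 -1.1 -5. ] T [-0.43  -0.139 -0.136] 0.05849712125285044 19.991711676120758 yaw 88.79
```

Call:
move_arm --increments "0 0 0 0.012 0.5;0 0 0 0 0.5;0 0 0 0 0.5"

```text
time_s: 13.6
tool_pos: [0.5037, -0.1449, 0.1406]
ee_rot: [0.0, 0.719, 0.695, 0.0]
force: [2.8, -0.7, -1.8]
opening: 0.0583
grip_force: 20.0
```

```bash
python3 q.py
python3 - <<'E'
from h import *
s=get_image("side")
cv2.imwrite("pics/c4.png",cv2.resize(s[225:295,270:350],(686,600),interpolation=cv2.INTER_CUBIC))
E
```

```text
13.6 [ 0.5037 -0.1449  0.1406] F [ 2.8 -0.7 -1.8] T [-0.333 -0.421 -0.081] 0.05830861801831082 19.995321035385132 yaw 88.12
```

View pics/c4.png

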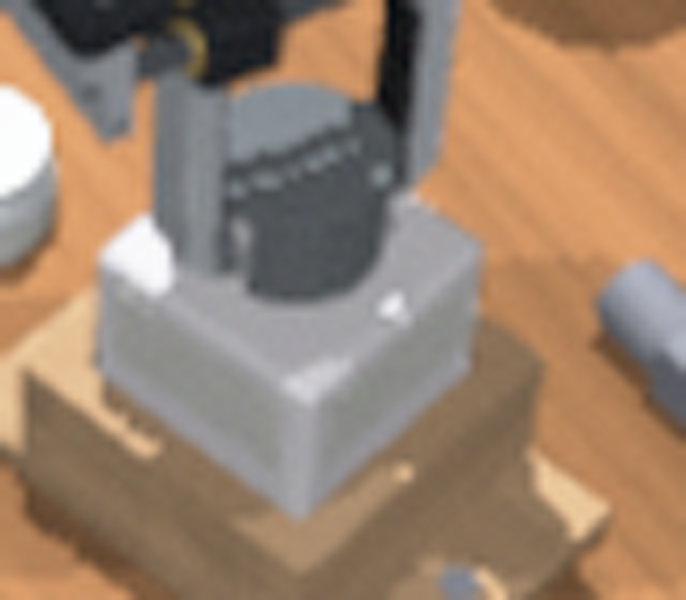

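With the torque eased, the pull fell to about 1 N, so the cap was only held by friction at the stop and is free. Lifting straight up, gently.

Call:
move_arm --increments "0 0 -0.15 0 0.5;0 0 -0.15 0 0.5;0 0 0 0 0.5"

```text
time_s: 13.95
tool_pos: [0.5036, -0.145, 0.1438]
ee_rot: [0.0, 0.719, 0.695, 0.0]
force: [1.4, -0.3, -0.9]
opening: 0.0584
grip_force: 20.0
```

```bash
python3 q.py
```

```text
13.95 [ 0.5036 -0.145   0.1438] F [ 1.4 -0.3 -0.9] T [-0.316 -0.499 -0.034] 0.05836416348050319 19.995931684970856 yaw 88.11
```

Call:
move_arm --increments "0 0 -0.5 0 0.5;0 0 -0.5 0 0.5;0 0 -1 0 0.5;0 0 -1 0 0.5;0 0 -1.5 0 0.5;0 0 -1.5 0 0.5;0 0 -1 0 0.5;0 0 0 0 0.5"

```text
time_s: 14.75
tool_pos: [0.5041, -0.145, 0.215]
ee_rot: [0.001, 0.719, 0.695, 0.001]
force: [-0.9, 0.2, -1.5]
opening: 0.0583
grip_force: 20.0
```

```bash
python3 - <<'E'
from h import *
s=get_image("side")
cv2.imwrite("pics/c5.png",cv2.resize(s[170:310,200:360],(686,600),interpolation=cv2.INTER_CUBIC))
E
python3 q.py
```

```text
14.8 [ 0.5037 -0.1448  0.214 ] F [-0.4 -0.2  0. ] T [-0.061  0.026  0.035] 0.058358583571000905 19.994335770606995 yaw 88.12
```

View pics/c5.png

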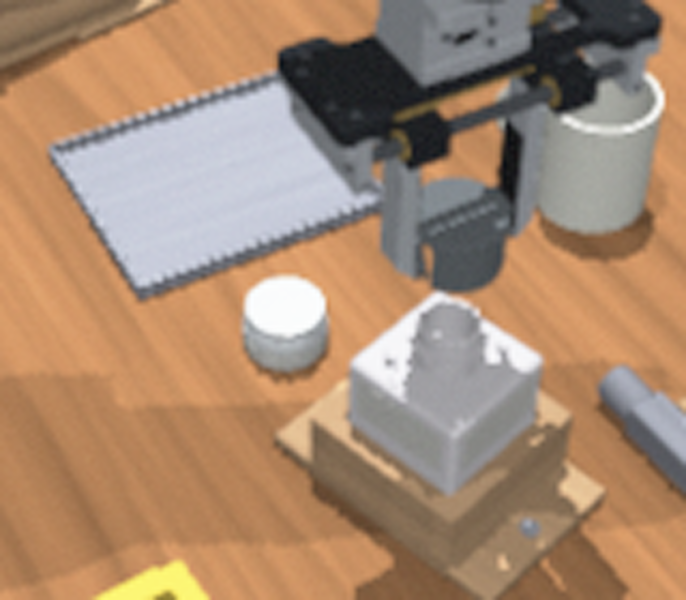

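Crop: the cap is level between the pads at (465,235), the jar is still seated and its neck is bare. Carrying the cap to the tray centre.

Call:
move_arm --increments "2 0 0 0 0.5;4 0 0 0 0.5;4 -0.1 0 0 0.5;4.5 -0.1 0 0 0.5;4.5 -0.1 0 0 0.5;4 0 0 0 0.5;4 0 0 0 0.5;2 0 0 0 0.5"

```text
time_s: 15.6
tool_pos: [0.5092, 0.1486, 0.2126]
ee_rot: [-0.0, 0.717, 0.697, -0.0]
force: [-0.3, -1.1, -1.2]
opening: 0.0583
grip_force: 20.0
```

Call:
move_arm --increments "0 0 0 0 0.5;0 0 3 0 0.5;0 0 4 0 0.5;0 0 4 0 0.5;0 0 3 0 0.5;0 0 1.5 0 0.5;0 0 0 0 0.5;0 0 0 0 0.5"

```text
time_s: 16.4
tool_pos: [0.5106, 0.1447, 0.0594]
ee_rot: [0.0, 0.719, 0.695, 0.0]
force: [-0.7, 0.2, -0.7]
opening: 0.0585
grip_force: 20.0
```

```bash
python3 q.py
```

```text
16.4 [0.5106 0.1447 0.0594] F [-0.7  0.2 -0.7] T [-0.071  0.028  0.022] 0.05850983701298338 19.99447077512741 yaw 88.08
```

Expected touch is at TCP ≈ 0.038 or slightly above. Lowering.

Call:
move_arm --increments "0 0 0.8 0 0.5;0 0 0.7 0 0.5;0 0 0.3 0 0.5;0 0 0 0 0.5;0 0 0 0 0.5"

```text
time_s: 16.9
tool_pos: [0.5101, 0.145, 0.0406]
ee_rot: [0.0, 0.719, 0.695, 0.0]
force: [1.1, -0.4, -0.3]
opening: 0.0585
grip_force: 20.0
```

```bash
python3 q.py
```

```text
16.9 [0.5101 0.145  0.0406] F [ 1.1 -0.4 -0.3] T [-0.059  0.076 -0.05 ] 0.0585404965567368 19.994495809078217 yaw 88.11
```

Call:
move_arm --increments "0 0 0.1 0 0.5;0 0 0.1 0 0.5;0 0 0 0 0.5"

```text
time_s: 17.2
tool_pos: [0.5101, 0.145, 0.0384]
ee_rot: [0.0, 0.719, 0.695, -0.0]
force: [-1.5, 0.6, -0.2]
opening: 0.0585
grip_force: 20.0
```

```bash
python3 q.py
```

```text
17.2 [0.5101 0.145  0.0384] F [-1.5  0.6 -0.2] T [-0.049  0.075 -0.033] 0.058486342864831835 19.99453514814377 yaw 88.11
```

Call:
move_arm --increments "0 0 0.07 0 0.5;0 0 0 0 0.5;0 0 0 0 0.5"

```text
time_s: 17.5
tool_pos: [0.5101, 0.145, 0.0378]
ee_rot: [0.0, 0.719, 0.695, -0.0]
force: [0.8, -0.0, -1.0]
opening: 0.0583
grip_force: 20.0
```

```bash
python3 q.py
```

```text
17.5 [0.5101 0.145  0.0378] F [ 0.8 -0.  -1. ] T [-0.118  0.065 -0.014] 0.05829670399471875 19.99452441930771 yaw 88.11
```

Call:
move_arm --increments "0 0 0.1 0 0.5;0 0 0 0 0.5;0 0 0 0 0.5"

```text
time_s: 17.8
tool_pos: [0.5101, 0.1451, 0.0373]
ee_rot: [-0.0, 0.719, 0.695, 0.0]
force: [-4.6, -0.3, 14.0]
opening: 0.0586
grip_force: 20.0
```

```bash
python3 q.py
```

```text
17.8 [0.5101 0.1451 0.0373] F [-4.6 -0.3 14. ] T [-0.235  1.279  0.032] 0.05862487825541405 20.005296170711517 yaw 88.11
```

Contact made with the floor. Ease off slightly and open gently.

Call:
move_arm --increments "0 0 -0.06 0 0.5;0 0 0 0 0.5;0 0 0 0 0.5;0 0 0 0 0.5" --squeeze 6

```text
time_s: 18.2
tool_pos: [0.5102, 0.145, 0.0374]
ee_rot: [0.0, 0.719, 0.695, 0.0]
force: [0.5, -0.4, 1.1]
opening: 0.063
grip_force: 6.0
```

Call:
move_arm --increments "0 0 0 0 0.68;0 0 0 0 0.72;0 0 0 0 0.8;0 0 0 0 0.9;0 0 0 0 1;0 0 0 0 1;0 0 0 0 1;0 0 0 0 1"

```text
time_s: 19.0
tool_pos: [0.5101, 0.145, 0.0374]
ee_rot: [0.0, 0.719, 0.695, -0.0]
force: [0.6, -0.1, -0.4]
opening: 0.0937
grip_force: 0.0
```

Call:
move_arm --increments "0 0 -0.5 0 1;0 0 -1 0 1;0 0 -2 0 1;0 0 -4 0 1;0 0 -4 0 1;0 0 -4 0 1;0 0 -4 0 1;0 0 0 0 1"

```text
time_s: 19.8
tool_pos: [0.512, 0.1454, 0.238]
ee_rot: [0.001, 0.719, 0.695, 0.004]
force: [0.6, 0.3, -0.4]
opening: 0.0938
grip_force: 0.0
```

```bash
python3 q.py
python3 - <<'E'
from h import *
s=get_image("side")
cv2.imwrite("pics/c6.png",cv2.resize(s[150:310,180:360],(675,600),interpolation=cv2.INTER_CUBIC))
E
```

```text
19.8 [0.512  0.1454 0.238 ] F [ 0.6  0.3 -0.4] T [-0.068  0.021 -0.029] 0.09381062218845505 0.0 yaw 88.09
```

View pics/c6.png

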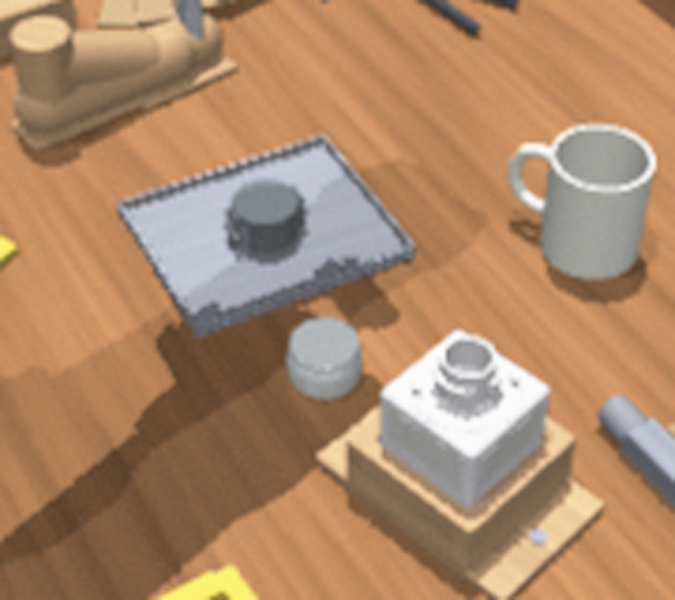

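The cap stands upright in the middle of the tray at crop (265,220). The jar is seated, the other things are where they were, and the arm is clear.

```bash
python3 -c "
from cell import ticket
print(ticket.hand_in())"
```

```text
the job is handed in; nothing more can be done
None
```

The cap came off the jar and stands right way up in the steel tray, the jar is still seated in its holder, the arm is clear, and I handed the job in at about 20 s; the judge's verdict was not shown.

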